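# Set the pull-out timer knob of the silver-cleaning bath

## Task

Set the timer of the cleaning bath: its black knob is locked at the red off mark while it is in, so pull it straight out, turn it clockwise into the green band, and feel for the one spot in the band where it drops back, leaving it pushed fully home there. The catch is hidden and its place differs every time, and neither the silver nor the brass pepper mill standing around may be knocked aside.

Things in the scene. Friction and masses are not known exactly. Their poses are not given: they have to be found in the camera images.
- bath: cleaning bath fixed on the table, in varying places and yaws: white wedge-shaped console in front (-x, 180 mm deep, 260 mm wide, face sloping 30 degrees from level, up towards +x) and a closed steel tank behind (220 x 270 mm, lid top 142 mm high). Origin under its middle, at the table; x towards the tank, y to its left, z up
- dial: dial fixed on the sloping panel (disc 66 mm). Origin: where the knob's axis meets the panel face, 75 mm above the table. z outward along the knob's axis, 30 degrees off vertical; x uphill to the tank; y to the bath's left. Red off mark at +x, 36 to 49 mm out; green band at that radius, 0.90 to 1.55 rad clockwise from it (seen from outside: from +x towards -y)
- pull (a joint): how far the knob is out along the dial's z, m: 0 home, 0.012 fully out. About 4 N of friction; it stays where left. It turns freely above 0.009. Pushed in away from the catch it stops hard at about 0.007; over the catch, or at the off mark, it goes in to 0
- turn (a joint): knob angle, rad, clockwise from the off mark, limits -0.2 to 1.9; starts within 0.12 of 0, locked but for a small play. Turning takes 0.05 N m. At angle a the grip bar's white pointer line is towards (cos a, -sin a) in the dial's x, y. The hidden catch lies anywhere from 0.95 to 1.50 and lets the knob in within about 0.08 rad of its place
- grip (a point): point on the axis of the black knob, 29 mm above the panel face when home; it moves with the knob. The knob: grip bar 48 mm long, 14 mm thick, 28 mm high (its foot 7 mm and its top 35 mm above the panel face when home) on a round skirt 52 mm across whose top is that foot. At turn 0 the bar lies along the dial's x, pointer at the +x end
- candlestick: bystander: silver candlestick 165 mm tall, foot 90 mm across; origin at the centre of its underside
- creamer: bystander: silver mug-like creamer 75 mm tall, 72 mm across; origin at the centre of its underside
- sugar_bowl: bystander: silver bowl 40 mm tall, 100 mm across, standing on the lid of the bath's tank; origin at the centre of its underside
- pepper_mill: bystander: brass pepper mill 147 mm tall, 52 mm across; origin at the centre of its underside
- napkin_holder: bystander: silver napkin holder, two upright plates on a 60 x 120 mm foot, 100 mm tall; origin at the centre of its underside

How it is judged:
On the way, in this order (a step that is already met when the one before it is completed fails the run):
1. the knob is pulled out at least 9 mm while still near the off mark (value of joint pull above 0.009 m and value of joint turn below 0.5 rad), for 0.1 s.
2. the knob, still out, is turned into the green band (value of joint pull above 0.005 m and value of joint turn above 0.8 rad), for 0.1 s.
At the end, for the whole second after the job is handed in: the knob is fully home (within 3 mm) in the catch in the green band (turned 0.8 to 1.65 rad clockwise from the off mark), released and at rest (value of joint pull below 0.003 m and value of joint turn between 0.8 and 1.65 rad and velocity of joint pull below 0.005 m/s and velocity of joint turn between -0.05 and 0.05 rad/s); the robot touches nothing.
It fails at once if a silver piece or the pepper mill is pushed more than 30 mm or tipped over (distance of any of candlestick, creamer, sugar_bowl, pepper_mill, napkin_holder from where it was at the start of the episode above 0.03 m or angle between any of candlestick, creamer, sugar_bowl, pepper_mill, napkin_holder's own z axis and vertical above 0.5 rad).
It also fails if it takes over 56 s, if anything falls off the work surface, if the arm or the gripper's body presses on something with over 40 N, if the wrist force passes 120 N, or if a joint passes its speed limit or range.

## Robot

A 6-joint arm with a two-finger parallel gripper is mounted at the origin on the work surface. World frame = base frame: x ahead of the robot, y to its left, z up, the work surface at z = 0. Lengths are in m, angles in rad, forces in N, time in s.
With the tool pointing down it reaches from about 0.3 to 0.75 m from the base axis. Payload 8.5 kg.
Tool frame: the origin (TCP) lies at the very end of the fingers, on their centre line; the grasp point (between the pads) lies 19 mm behind it; z points along the fingers, x is the direction in which the jaws open and shut, and the axes are right-handed (so a half turn about z gives the same grasp; the last joint's range is limited). The gripper opens to 88 mm and grips with 3 to 60 N. Pads are 18 mm wide; open, the fingers measure 123 mm over their backs; the gripper's body (75 mm by 187 mm) begins 45 mm behind the grasp point.
Start: joints at [-1.397, 0.381, 1.297, -0, 1.464, -0.215], TCP at [0.208, -0.509, 0.239] pointing down, gripper open.
Joint ranges: [-3.11, 3.11], [-0.89, 2.33], [0.22, 2.48], [-1.42, 4.56], [0.17, 2.85], [-2.88, 2.88]. Speed limits (rad/s): [2.39, 2.39, 3.14, 3.14, 3.14, 3.14].

## Interface

Orientations are given as a unit quaternion [w, x, y, z].
In Python, from workcell import read_state, imaging, order gives the robot as it stands.
- The arm moves only by the tool send_rows, never from a script. Its arguments are lists of equal length, an entry for each row: "slide": the shift along the tool's x, y, z in m, a list of three; "turn": the turn, a rotation vector about the tool's x, y, z in degrees, a list of three; "claw": the closure, from 0 (fully open) to 1 (shut). A call has 1 to 8 rows; each row is the pose to reach, as a shift and turn from the pose commanded when the call began, along the tool's axes at that moment; what a row does not reach only later rows make up. A row lasts 1/8 s, in which the tool goes at most 62.5 mm and 10.7 degrees, less where a joint would pass 70% of its speed; a pose out of reach is approached as far as the arm can. A call with a gripper value outside its range is refused whole. The fingers move at their own pace and stop on an object; the grip force is fixed at half the most. Time passes only in rows, so rows that repeat a pose let the fingers close. It gives the time, the measured TCP pose, the force and the opening at its end, in the units of the state.
- read_state(): the state, without advancing time (a new reading comes with each control period).
- imaging.grab_frame(name): name is "scene" or "side" or "wrist"; returns a dict with "pixels" (400x640x3 uint8, red, green, blue), "camera_matrix" (3x3 intrinsics, pixels), "rvec" (rotation vector, rad) and "tvec" (3), from world to camera coordinates, as OpenCV has them. Camera axes: x right, y down, z forward; pixel columns grow to the right and rows downward; lengths in m; the calibration is good to about 2 mm. A picture is of the moment at which its call begins. There is no depth.
- order.hand_in(): hands the job in, once; it reports no verdict.
The state is a dict: "time_s": time; "q": joint angles; "joint_vel": joint speeds; "tau": joint torques, N m; "position": TCP position; "orientation": TCP orientation; "ft_force": force on the tool from outside, world axes, zero at the start; "torque": the same for the moment, N m; "gripper_width": finger opening in m.
Only numpy, scipy, OpenCV 4.12 (cv2) and the standard library are available. Lean on these libraries where they do the work, as an engineer would, in place of code of your own. Each camera call takes 0.05 s, during which the arm holds its last target.

## Working session

There is one attempt and no reset: what is moved stays moved. The work goes in short steps, Python scripts to look and compute and a tool call to move; the robot and the scene stay as the last step left them, time stands still between calls to the robot, and variables do not carry over. Pictures are saved under pics/ and viewed, and the job is handed in when it is done.

Besides the shell and the picture viewer there is one more tool, called after ">>>" as name(argument=value, ...) on one line, values as JSON. send_rows: Moves the arm, as the interface text tells. Its arguments: {"type":"object","properties":{"slide":{"type":"array","items":{"type":"array","items":{"type":"number"}}},"turn":{"type":"array","items":{"type":"array","items":{"type":"number"}}},"claw":{"type":"array","items":{"type":"number"}}},"required":["slide","turn","claw"]}

```bash
mkdir -p pics; ls; python3 - <<'E'
from workcell import read_state, imaging
import cv2
for n in ["scene","side","wrist"]:
    f=imaging.grab_frame(n); cv2.imwrite(f"pics/{n}0.png",f["pixels"][:,:,::-1])
    R=cv2.Rodrigues(f["rvec"])[0]; print(n,(-R.T@f["tvec"].ravel()).round(3),R[2].round(2),f["camera_matrix"][0,0])
print(read_state())
E
```

```text
pics
scene [ 1.429 -0.527  0.84 ] [-0.68  0.42 -0.6 ] 438.5640722108303
side [0.094 0.697 1.052] [ 0.42 -0.54 -0.73] 391.97822722833064
wrist [ 0.283 -0.479  0.384] [-0.29 -0.12 -0.95] 327.9275270445367
{'time_s': 0.15, 'q': array([-1.39728411e+00,  3.81015804e-01,  1.29799270e+00, -3.10680319e-05,
        1.46358838e+00, -2.15318698e-01]), 'joint_vel': array([-1.72389376e-03, -1.88554605e-03, -1.87603878e-03, -2.29021190e-04,
       -7.35038033e-05,  4.96852484e-06]), 'tau': array([ 1.84528275e-03, -4.38080513e+01, -2.24616569e+01,  7.12771132e-02,
        3.43795982e-02, -8.98088524e-05]), 'position': array([ 0.2084547 , -0.50875174,  0.23832496]), 'orientation': array([-3.51704736e-04,  8.30394365e-01, -5.57175866e-01, -3.58698719e-04]), 'ft_force': array([0.18918598, 0.37181791, 0.05414182]), 'torque': array([-0.00359533,  0.01129229,  0.05252714]), 'gripper_width': 0.08809404160987926}
```

View pics/scene0.png

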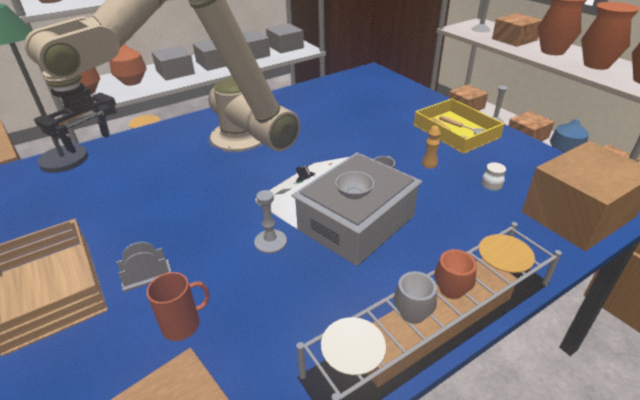

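View pics/side0.png

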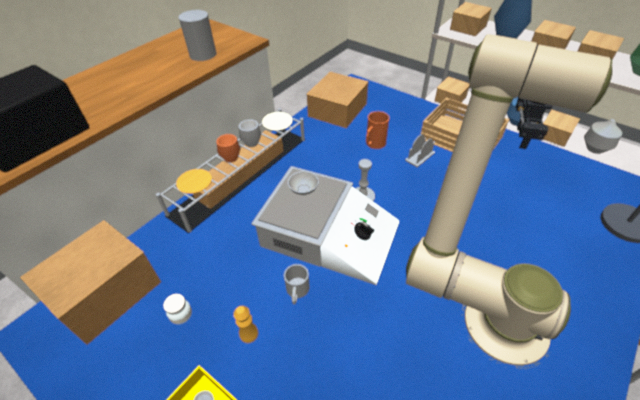

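View pics/wrist0.png

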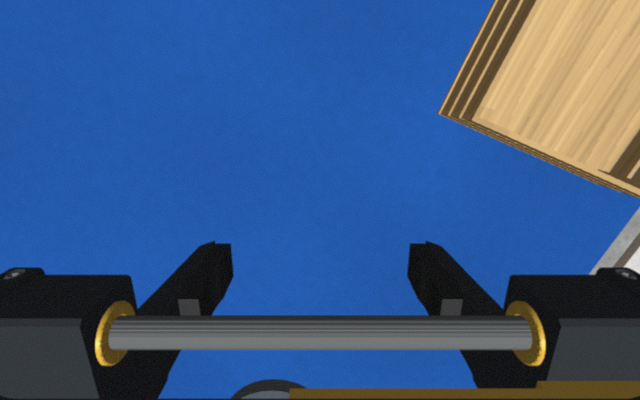

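The scene camera sees the bath from behind, with the bowl on the lid. In the side view the panel is visible: knob near (363,230), tank lid corners near (263,168)–(353,185), candlestick (366,180), creamer (297,282), pepper mill (245,325).

```bash
python3 - <<'E'
import cv2
a=cv2.imread("pics/side0.png")
cv2.imwrite("pics/s1.png",cv2.resize(a[155:295,245:415],None,fx=4.7,fy=4.2,interpolation=cv2.INTER_CUBIC) if 0 else cv2.resize(a[160:290,245:405],None,fx=5,fy=4.6,interpolation=cv2.INTER_CUBIC))
a=cv2.imread("pics/scene0.png")
cv2.imwrite("pics/s2.png",cv2.resize(a[145:265,260:420],None,fx=5,fy=5,interpolation=cv2.INTER_CUBIC))
E
```

```text
(no output)
```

View pics/s1.png

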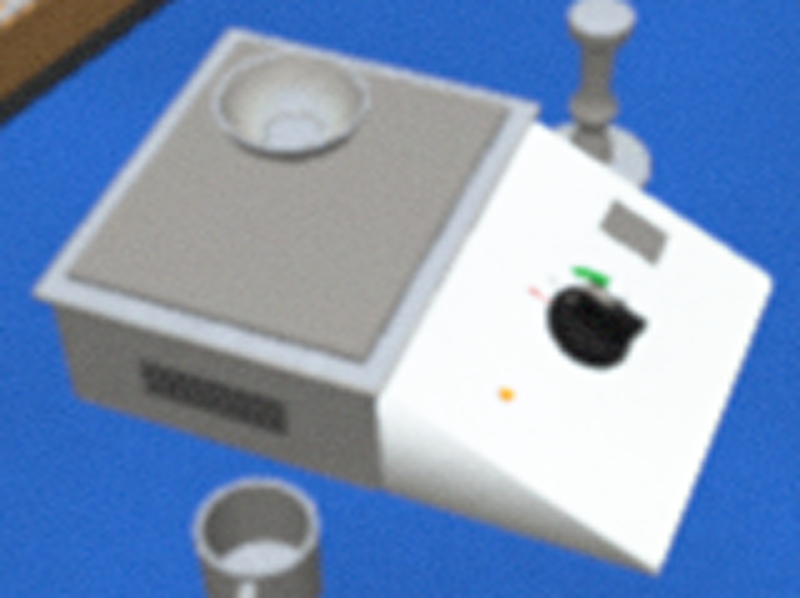

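View pics/s2.png

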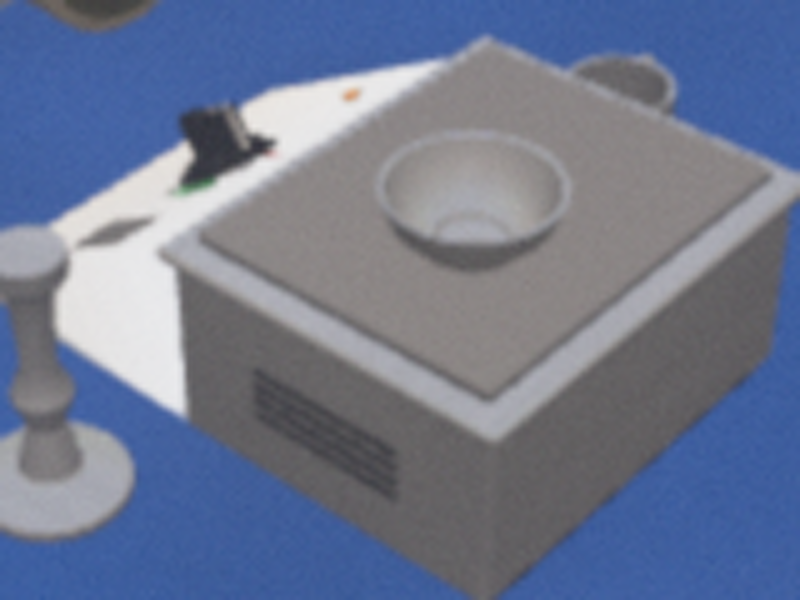

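```bash
cat > h.py <<'E'
import numpy as np, cv2
from workcell import read_state, imaging, order
def cam(n):
    f=imaging.grab_frame(n); return f
def P(f): 
    return f["camera_matrix"]@np.hstack([cv2.Rodrigues(f["rvec"])[0],np.array(f["tvec"]).reshape(3,1)])
def tri(P1,P2,a,b):
    X=cv2.triangulatePoints(P1,P2,np.array(a,float).reshape(2,1),np.array(b,float).reshape(2,1)).ravel();return X[:3]/X[3]
def proj(P,X):
    v=P@np.append(X,1);return v[:2]/v[2]
def onz(P,uv,z):
    A=np.column_stack([P[:,0],P[:,1],-np.array([uv[0],uv[1],1.])]);s=np.linalg.solve(A,-(P[:,2]*z+P[:,3]));return np.array([s[0],s[1],z])
E
python3 - <<'E'
from h import *
import pickle
S=P(cam("scene"));D=P(cam("side"))
pickle.dump((S,D),open("cams.pkl","wb"))
n=lambda x,y:(245+x/5,160+y/4.6); m=lambda x,y:(260+x/5,145+y/5)
for nm,a,b in [("candle-side front corner",(540,105),(162,252)),("creamer front",(380,390),(487,38)),("back candle",(233,30),(490,440)),("back creamer",(36,295),(800,180)),
 ("orange",(506,395),(351,95)),("green",(590,276),(193,186)),("red",(537,294),(272,152)),("greyrect",(634,232),(117,232)),("bowl",(293,110),(475,195)),]:
    X=tri(D,S,n(*a),m(*b));e=proj(D,X)-n(*a);print(nm,X.round(4),e.round(1))
for nm,a in [("f1",(772,280)),("f2",(660,572))]:
    print(nm,onz(D,n(*a),0.023).round(4))
print("lid at .137",[onz(D,n(*a),.138).round(4) for a in [(540,105),(380,390),(233,30),(36,295)]])
print("candle",onz(S,m(55,480),0.0),onz(D,n(600,165),0.0))
print("creamer",onz(D,n(257,525),.075), "mill",onz(D,(242,312),.147),onz(D,(250,335),0.))
E
```

```text
candle-side front corner [ 0.5973 -0.1     0.1297] [-1.1  0.4]
creamer front [0.5272 0.1686 0.1317] [-1.2  0.3]
back candle [ 0.8165 -0.0436  0.1296] [-0.4  0.1]
back creamer [0.7433 0.2264 0.1289] [ 0.2 -0. ]
orange [0.4813 0.1014 0.0906] [-0.5  0.2]
green [ 0.4991 -0.0221  0.082 ] [-0.  0.]
red [0.5123 0.0237 0.0964] [-0.6  0.2]
greyrect [ 0.5025 -0.0778  0.0744] [-0.6  0.2]
bowl [0.6986 0.0325 0.1725] [-0.8  0.2]
f1 [ 0.4217 -0.1358  0.023 ]
f2 [0.3526 0.1201 0.023 ]
lid at .137 [array([ 0.591 , -0.0965,  0.138 ]), array([0.5221, 0.1694, 0.138 ]), array([ 0.809 , -0.0381,  0.138 ]), array([0.7373, 0.2314, 0.138 ])]
candle [ 0.59611894 -0.17369081  0.        ] [ 0.59138589 -0.18530847  0.        ]
creamer [0.54517387 0.25929214 0.075     ] mill [0.55094635 0.45772728 0.147     ] [0.55740644 0.45491649 0.        ]
```

The triangulated marks agree with the data. The red mark's z is 96 mm (expected 96), and predicting the green band from it agrees within 1 mm. This puts the dial at about (0.477, 0.014, 0.075) with a yaw of about 14.7°.

```bash
cat >> h.py <<'E'
from scipy.spatial.transform import Rotation as Ro
def Rq(q): return Ro.from_quat(np.roll(q,-1))
YAW=np.radians(14.7); O=np.array([.4767,.014,.075])
def dial():
    B=Ro.from_euler('z',YAW).as_matrix()
    return B@np.array([[np.cos(np.pi/6),0,-.5],[0,1,0],[.5,0,np.cos(np.pi/6)]])
def tgt(a=0.):  # tool R for knob angle a
    D=dial(); return Ro.from_matrix(np.column_stack([D[:,1],D[:,0],-D[:,2]]))*Ro.from_euler('z',a)
def rel(p,R,s=None):
    s=s or read_state(); R0=Rq(s["orientation"])
    return R0.inv().apply(np.array(p)-s["position"]).round(4),np.degrees((R0.inv()*R).as_rotvec()).round(2)
E
python3 - <<'E'
from h import *
s=read_state();R0=Rq(s["orientation"])
D=dial()
p=O+D[:,2]*.16
print(p,tgt().as_matrix().round(2))
print(rel([.35,-.3,.30],R0*Ro.from_euler('z',-80,degrees=True)))
print(rel(p,tgt()))
E
```

```text
[ 0.39931858 -0.00630064  0.21356406] [[-0.25  0.84  0.48]
 [ 0.97  0.22  0.13]
 [ 0.    0.5  -0.87]]
(array([-0.1396, -0.2101, -0.0614]), array([ -0.,   0., -80.]))
(array([-0.3927, -0.3671,  0.0252]), array([  -3.01,   44.68, -166.78]))
```

>>> send_rows(slide=[[-0.02, -0.03, -0.01], [-0.04, -0.06, -0.02], [-0.06, -0.09, -0.03], [-0.08, -0.12, -0.04], [-0.1, -0.15, -0.05], [-0.12, -0.18, -0.06], [-0.14, -0.21, -0.06], [-0.14, -0.21, -0.06]], turn=[[0, 0, -10], [0, 0, -20], [0, 0, -30], [0, 0, -40], [0, 0, -50], [0, 0, -60], [0, 0, -70], [0, 0, -80]], claw=[0, 0, 0, 0, 0, 0, 0, 0])

```text
time_s: 1.25
position: [0.3506, -0.298, 0.299]
orientation: [0.0, 0.994, 0.111, 0.0]
ft_force: [-0.5, -1.4, -0.3]
gripper_width: 0.088
```

```bash
python3 - <<'E'
from h import *
s=read_state();print(s["position"],s["q"].round(2),s["time_s"])
D=dial()
print(rel(O+D[:,2]*.16,tgt()))
E
```

```text
[ 0.35061312 -0.29799974  0.2990401 ] [-0.96  0.18  1.41  0.    1.55 -1.19] 1.25
(array([ 0.1119, -0.2737,  0.0855]), array([-23.19,  24.01, -89.62]))
```

>>> send_rows(slide=[[0.014, -0.034, 0.01], [0.028, -0.068, 0.02], [0.042, -0.103, 0.03], [0.056, -0.137, 0.04], [0.07, -0.171, 0.05], [0.084, -0.205, 0.06], [0.098, -0.24, 0.07], [0.112, -0.274, 0.085]], turn=[[-2.4, 2.5, -9.2], [-4.8, 5, -18.5], [-7.2, 7.4, -28], [-9.6, 9.9, -37], [-12, 12.4, -46], [-14.4, 14.9, -55.5], [-16.8, 17.4, -65], [-19.2, 19.9, -74]], claw=[0, 0, 0, 0, 0, 0, 0, 0])

```text
time_s: 2.25
position: [0.401, -0.0071, 0.2138]
orientation: [0.138, 0.701, 0.677, 0.177]
ft_force: [1.6, -0.6, 0.4]
gripper_width: 0.0881
```

```bash
python3 - <<'E'
from h import *
s=read_state();print(s["position"],s["q"].round(2),s["time_s"])
D=dial()
print(rel(O+D[:,2]*.15,tgt()))
E
```

```text
[ 0.40098048 -0.00707842  0.21384227] [-0.48 -0.03  1.99  0.33  0.83 -2.19] 2.25
(array([ 0.0016, -0.0011,  0.0095]), array([ -3.82,   4.36, -15.75]))
```

>>> send_rows(slide=[[0, 0, 0.005], [0.0015, -0.001, 0.0095], [0.0015, -0.001, 0.0095]], turn=[[-2, 2.2, -8], [-3.8, 4.4, -15.8], [-3.8, 4.4, -15.8]], claw=[0.2, 0.2, 0.2])

```text
time_s: 2.62
position: [0.4039, -0.0065, 0.2045]
orientation: [0.156, 0.593, 0.763, 0.204]
ft_force: [-0.5, -0.1, -0.7]
gripper_width: 0.0702
```

```bash
python3 - <<'E'
from h import *
s=read_state();print(s["position"],s["q"].round(2),s["time_s"],s["gripper_width"])
D=dial()
print(rel(O+D[:,2]*.15,tgt()))
f=cam("wrist");cv2.imwrite("pics/w1.png",f["pixels"][:,:,::-1])
W=P(f)
for X in [(0,0,0),(.0425,0,0),(.0146,-.040,0),(0,0,.035),(.024,0,.035),(-.024,0,.035)]: print(X,proj(W,O+D@X).round(1))
E
```

```text
[ 0.40388664 -0.00650713  0.20453723] [-0.56 -0.02  2.04  0.52  0.82 -2.68] 2.625 0.07016804225438789
(array([ 0.0014,  0.0007, -0.    ]), array([-0.21, -0.02, -0.42]))
(0, 0, 0) [322.3 182.2]
(0.0425, 0, 0) [322.5 224.3]
(0.0146, -0.04, 0) [280.2 197.3]
(0, 0, 0.035) [322.6 193.3]
(0.024, 0, 0.035) [322.7 220.1]
(-0.024, 0, 0.035) [322.4 165.1]
```

View pics/w1.png

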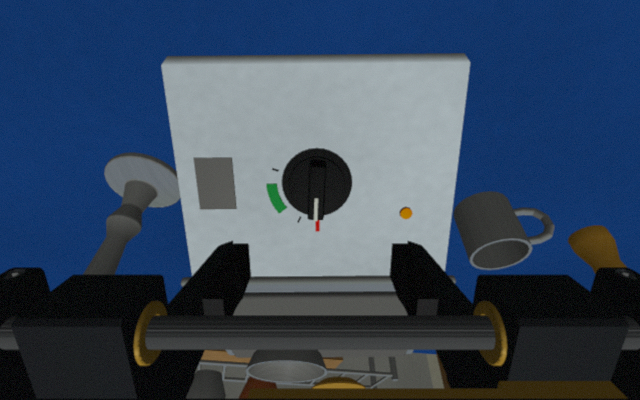

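The wrist view shows the panel with the knob skirt at about (317,182), pointer end at (316,215), red mark at (317,226) and green band at (276,199). These sit about 5 px left of the prediction, so I'm enlarging the crop to refine it.

```bash
python3 - <<'E'
from h import *
f=cam("wrist");cv2.imwrite("pics/w2.png",f["pixels"][:,:,::-1])
a=cv2.imread("pics/w2.png")
cv2.imwrite("pics/w2z.png",cv2.resize(a[140:240,250:380],None,fx=6,fy=6,interpolation=cv2.INTER_CUBIC))
s=read_state();print(s["position"],s["joint_vel"].round(3))
W=P(f);D=dial()
R=Rq(s["orientation"])
print("tcp",proj(W,s["position"]),"z+.1",proj(W,s["position"]+R.apply([0,0,.1])))
for X in [(0,0,0),(.0425,0,0),(.0146,-.040,0),(0,0,.035),(.024,0,.035),(-.024,0,.035)]: print(X,proj(W,O+D@X).round(1))
import pickle;pickle.dump((W,s),open("w2.pkl","wb"))
E
```

```text
[ 0.40417625 -0.00648335  0.20503189] [ 0.007 -0.004 -0.004  0.004 -0.002 -0.012]
tcp [321.59404298 260.75626825] z+.1 [321.04028894 197.99395585]
(0, 0, 0) [322.5 181.9]
(0.0425, 0, 0) [322.8 223.9]
(0.0146, -0.04, 0) [280.5 197. ]
(0, 0, 0.035) [322.8 192.9]
(0.024, 0, 0.035) [322.9 219.7]
(-0.024, 0, 0.035) [322.6 164.7]
```

View pics/w2z.png

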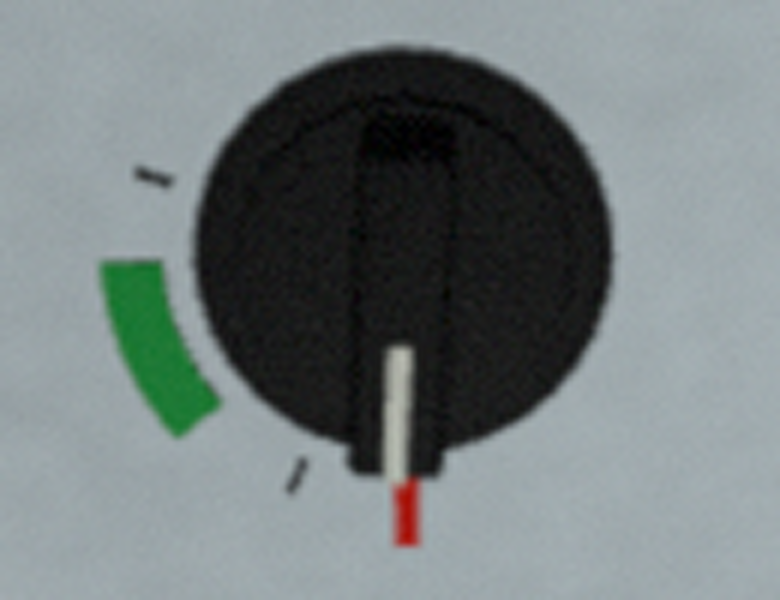

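```bash
python3 - <<'E'
from h import *
import h,pickle
from scipy.optimize import least_squares
W,s=pickle.load(open("w2.pkl","rb"));S,Dd=pickle.load(open("cams.pkl","rb"))
c=lambda x,y:np.array([250+x/6,140+y/6])
pol=lambda a,r:(r*np.cos(a),-r*np.sin(a),0)
pts=[((0,0,0),c(403,249)),(pol(0,.049),c(407,545)),(pol(1.55,.049),c(101,262)),(pol(1.55,.036),c(160,262)),(pol(.9,.049),c(180,437)),(pol(.9,.036),c(220,403))]
n=lambda x,y:np.array((245+x/5,160+y/4.6)); 
def setp(p): h.O=np.array([p[0],p[1],.075]);h.YAW=p[2]
def res(p):
    setp(p);D=dial();return np.concatenate([proj(W,h.O+D@np.array(X))-u for X,u in pts])
r=least_squares(res,[.477,.014,.257]);print(r.x,np.degrees(r.x[2]),r.fun.round(2))
setp(r.x);D=dial()
# side check
print("side red",proj(Dd,h.O+D@[.0425,0,0]),n(537,294),"green",proj(Dd,h.O+D@np.array(pol(1.22,.0425))),n(590,276))
# bar angle: pointer line ends at height .035(top)
print("bar",[ (a,proj(W,h.O+D@[ .024*np.cos(a),-.024*np.sin(a),.035]).round(2),proj(W,h.O+D@[ .008*np.cos(a),-.008*np.sin(a),.035]).round(2)) for a in (0,.05,.1)],c(396,480),c(400,350))
E
```

```text
[0.4784913  0.00908907 0.27431045] 15.71683110161083 [-0.22  0.77  0.44 -0.47 -1.91  0.71  2.02  0.15 -1.86  0.62  1.53 -1.8 ]
side red [352.16445535 222.99952075] [352.4        223.91304348] green [363.02793011 218.88259586] [363. 220.]
bar [(0, array([316.93, 220.07]), array([316.43, 202.43])), (0.05, array([315.53, 220.06]), array([315.95, 202.43])), (0.1, array([314.14, 219.99]), array([315.48, 202.41]))] [316. 220.] [316.66666667 198.33333333]
```

```bash
sed -i 's/^YAW=.*/YAW=0.2743; O=np.array([.4785,.0091,.075])/' h.py; python3 - <<'E'
from h import *
D=dial()
print(rel(O+D[:,2]*.06,tgt(.03)));print(rel(O+D[:,2]*.012,tgt(.03)))
E
```

```text
(array([-0.0043,  0.001 ,  0.0905]), array([-0.17,  0.54,  0.36]))
(array([-0.0038,  0.0011,  0.1385]), array([-0.17,  0.54,  0.36]))
```

>>> send_rows(slide=[[-0.002, 0.0005, 0.03], [-0.004, 0.001, 0.06], [-0.004, 0.001, 0.08], [-0.004, 0.001, 0.08]], turn=[[-0.2, 0.5, 0.4], [-0.2, 0.5, 0.4], [-0.2, 0.5, 0.4], [-0.2, 0.5, 0.4]], claw=[0.45, 0.45, 0.45, 0.45])

```text
time_s: 3.22
position: [0.4446, 0.0006, 0.1353]
orientation: [0.152, 0.594, 0.762, 0.209]
ft_force: [0.7, -0.1, 0.4]
gripper_width: 0.0488
```

```bash
python3 - <<'E'
from h import *
D=dial();s=read_state()
print(rel(O+D[:,2]*.012,tgt(.03)),s["gripper_width"],s["time_s"])
f=cam("wrist");cv2.imwrite("pics/w3.png",f["pixels"][:,:,::-1]);W=P(f)
print(proj(W,s["position"]),[proj(W,O+D@[x,0,.035]).round(1) for x in (-.024,.024)])
E
```

```text
(array([-0.0011,  0.0002,  0.0577]), array([-0.05, -0.1 ,  0.07])) 0.048798447057344346 3.225
[321.4855389  260.28364102] [array([318.2, 193.8]), array([320.5, 267.2])]
```

View pics/w3.png

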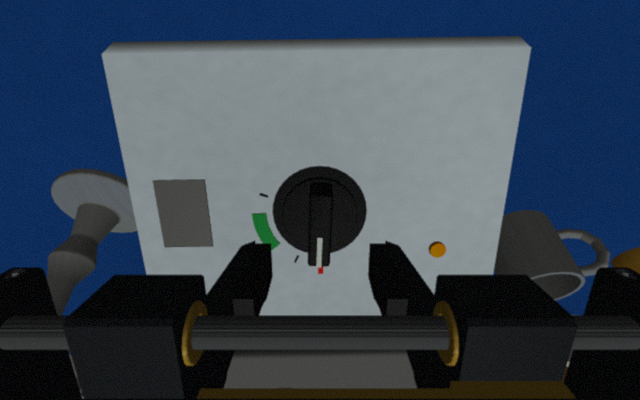

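The bar, at (320,185) to (319,267), is centred between the fingers (271 and 369, middle 320). Next I descend and close.

>>> send_rows(slide=[[0, 0, 0.02], [0, 0, 0.04], [-0.0005, 0, 0.052], [-0.0005, 0, 0.057], [-0.0005, 0, 0.057]], turn=[[0, 0, 0], [0, 0, 0], [0, 0, 0], [0, 0, 0], [0, 0, 0]], claw=[0.45, 0.45, 0.45, 0.45, 0.45])

```text
time_s: 3.9
position: [0.4753, 0.0101, 0.0925]
orientation: [0.152, 0.595, 0.762, 0.205]
ft_force: [-0.4, -0.9, -0.4]
gripper_width: 0.0486
```

```bash
python3 - <<'E'
from h import *
D=dial();s=read_state()
print(rel(O+D[:,2]*.012,tgt(.03)),s["gripper_width"],s["time_s"],s["ft_force"],s["q"].round(2))
f=cam("wrist");cv2.imwrite("pics/w4.png",f["pixels"][:,:,::-1]);W=P(f)
E
```

```text
(array([-0.002 , -0.0063,  0.0046]), array([-0.44,  0.14,  0.03])) 0.04862420166864573 3.9 [-0.37807743 -0.87549151 -0.35720504] [-0.4   0.33  2.06  0.79  0.45 -2.88]
```

View pics/w4.png

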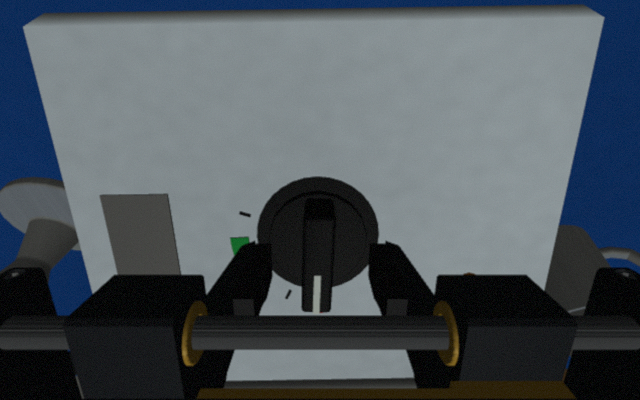

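Joint 6 has reached its −2.88 limit, so the pose stalled 6 mm off. I'll back off and use the half-turned grasp, which puts q6 near +0.3 and leaves room to turn.

>>> send_rows(slide=[[0, 0, -0.03], [0, 0, -0.06], [0, 0, -0.09], [0, 0, -0.09], [0, 0, -0.09], [0, 0, -0.09], [0, 0, -0.09], [0, 0, -0.09]], turn=[[0, 0, 0], [0, 0, 5], [0, 0, 15], [0, 0, 25], [0, 0, 35], [0, 0, 45], [0, 0, 55], [0, 0, 65]], claw=[0.45, 0.45, 0.45, 0.45, 0.45, 0.45, 0.45, 0.45])

```text
time_s: 4.95
position: [0.4322, -0.0018, 0.1708]
orientation: [0.017, 0.912, 0.32, 0.254]
ft_force: [0.6, 0.1, 0.2]
gripper_width: 0.0482
```

>>> send_rows(slide=[[0, 0, 0], [0, 0, 0], [0, 0, 0], [0, 0, 0], [0, 0, 0], [0, 0, 0], [0, 0, 0], [0, 0, 0]], turn=[[0, 0, 10], [0, 0, 20], [0, 0, 30], [0, 0, 40], [0, 0, 50], [0, 0, 60], [0, 0, 70], [0, 0, 80]], claw=[0.45, 0.45, 0.45, 0.45, 0.45, 0.45, 0.45, 0.45])

```text
time_s: 5.95
position: [0.4322, -0.0017, 0.1708]
orientation: [-0.15, 0.905, -0.341, 0.206]
ft_force: [-0.2, -1.0, -0.5]
gripper_width: 0.0483
```

```bash
python3 - <<'E'
from h import *
D=dial();s=read_state()
print(rel(O+D[:,2]*.08,tgt(.03+np.pi)),s["position"],s["gripper_width"],s["time_s"],s["q"].round(2))
E
```

```text
(array([-0.0018,  0.0066,  0.0268]), array([ 4.900e-01, -2.000e-02,  3.469e+01])) [ 0.43215038 -0.00174155  0.17082965] 0.04829473882229613 5.95 [-0.49  0.1   2.04  0.56  0.69 -0.15]
```

>>> send_rows(slide=[[-0.0005, 0.002, 0.005], [-0.001, 0.004, 0.015], [-0.0018, 0.0066, 0.025], [-0.0018, 0.0066, 0.045], [-0.0018, 0.0066, 0.045], [-0.0018, 0.0066, 0.045]], turn=[[0, 0, 10], [0.2, 0, 20], [0.5, 0, 30], [0.5, 0, 34.7], [0.5, 0, 34.7], [0.5, 0, 34.7]], claw=[0.45, 0.45, 0.45, 0.45, 0.45, 0.45])

```text
time_s: 6.7
position: [0.4488, 0.0006, 0.1287]
orientation: [-0.208, 0.763, -0.592, 0.154]
ft_force: [-0.0, -0.1, 0.6]
gripper_width: 0.0485
```

```bash
python3 - <<'E'
from h import *
D=dial();s=read_state()
print(rel(O+D[:,2]*.012,tgt(.03+np.pi)),s["position"],s["gripper_width"],s["time_s"],s["q"].round(2))
f=cam("wrist");cv2.imwrite("pics/w5.png",f["pixels"][:,:,::-1])
E
```

```text
(array([-0.0001,  0.0001,  0.05  ]), array([-0.03,  0.  ,  0.43])) [0.44881326 0.00059983 0.12870793] 0.04845059523063453 6.7 [-0.47  0.21  2.08  0.7   0.55  0.31]
```

View pics/w5.png

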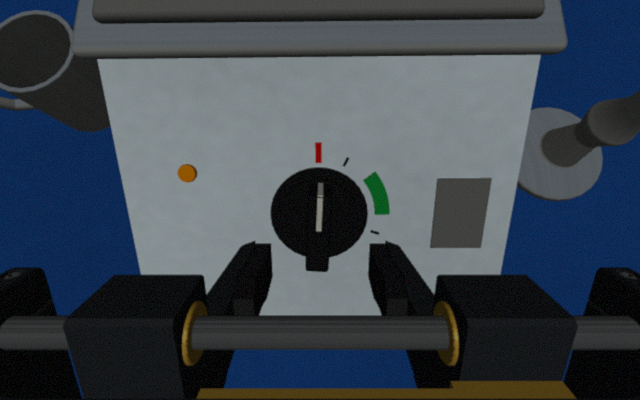

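The half-turned view shows the bar from (320,182) to (317,268), centred within about 1–2 mm. Descend.

>>> send_rows(slide=[[-0.0005, 0, 0.02], [-0.001, 0, 0.038], [-0.001, 0, 0.048], [-0.001, 0, 0.05], [-0.001, 0, 0.05]], turn=[[0, 0, 1], [0, 0, 1], [0, 0, 1], [0, 0, 1], [0, 0, 1]], claw=[0.45, 0.45, 0.45, 0.45, 0.45])

```text
time_s: 7.38
position: [0.4728, 0.0083, 0.0853]
orientation: [-0.21, 0.758, -0.599, 0.152]
ft_force: [0.7, -0.3, -0.2]
gripper_width: 0.0485
```

```bash
python3 - <<'E'
from h import *
D=dial();s=read_state()
print(rel(O+D[:,2]*.012,tgt(.03+np.pi)),s["gripper_width"],s["time_s"],s["q"].round(2),s["ft_force"])
f=cam("wrist");cv2.imwrite("pics/w6.png",f["pixels"][:,:,::-1])
E
```

```text
(array([ 0.0008,  0.0002, -0.0002]), array([-0.04, -0.  , -0.64])) 0.04850613039516236 7.375 [-0.41  0.35  2.09  0.87  0.43  0.18] [ 0.72540468 -0.34965638 -0.2323766 ]
```

View pics/w6.png

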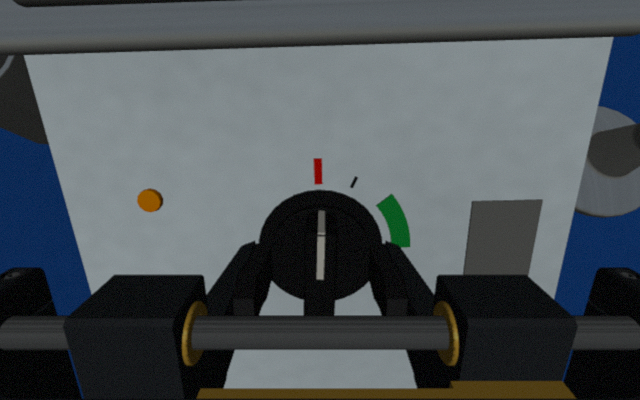

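The pose is on target and the bar at x≈320 lies between the fingertips at about 258 and 385. Close.

>>> send_rows(slide=[[0, 0, 0], [0, 0, 0], [0, 0, 0], [0, 0, 0], [0, 0, 0], [0, 0, 0]], turn=[[0, 0, 0], [0, 0, 0], [0, 0, 0], [0, 0, 0], [0, 0, 0], [0, 0, 0]], claw=[0.6, 0.75, 0.9, 1, 1, 1])

```text
time_s: 8.18
position: [0.4728, 0.0084, 0.0848]
orientation: [-0.21, 0.758, -0.599, 0.152]
ft_force: [-0.8, 0.1, 1.1]
gripper_width: 0.0135
```

```bash
python3 - <<'E'
from h import *
D=dial();s=read_state()
print(D.T@(s["position"]-O),s["gripper_width"],s["time_s"],D.T@s["ft_force"],D.T@s["torque"])
E
```

```text
[-2.70810192e-06  8.43208934e-04  1.13677451e-02] 0.013492226736620984 8.175 [-0.09522049  0.33187257  1.35509393] [-0.06240246  0.23727235 -0.0718432 ]
```

>>> send_rows(slide=[[0, 0, -0.004], [0, 0, -0.008], [0, 0, -0.0115], [0, 0, -0.0115], [0, 0, -0.0115]], turn=[[0, 0, 0], [0, 0, 0], [0, 0, 0], [0, 0, 0], [0, 0, 0]], claw=[1, 1, 1, 1, 1])

```text
time_s: 8.8
position: [0.4671, 0.0069, 0.095]
orientation: [-0.21, 0.758, -0.599, 0.152]
ft_force: [-2.4, 1.0, 3.1]
gripper_width: 0.0134
```

```bash
python3 - <<'E'
from h import *
D=dial();s=read_state()
print((D.T@(s["position"]-O)).round(4),s["gripper_width"],s["time_s"],D.T@s["ft_force"],D.T@s["torque"])
f=cam("wrist");cv2.imwrite("pics/w7.png",f["pixels"][:,:,::-1])
E
```

```text
[-0.      0.0009  0.0231] 0.01343819252613031 8.8 [-0.18749032  1.55686293  3.71368913] [ 0.1311644   0.16064756 -0.03564696]
```

View pics/w7.png

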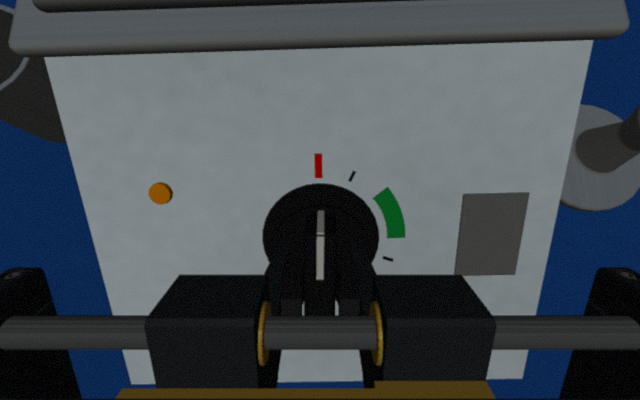

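The image shows the knob lifted with the fingers, with the pointer unchanged relative to the jaws. z rose 11.7 mm with no slip. Now turn clockwise.

>>> send_rows(slide=[[0, 0, 0], [0, 0, 0], [0, 0, 0], [0, 0, 0], [0, 0, 0], [0, 0, 0], [0, 0, 0], [0, 0, 0]], turn=[[0, 0, 8], [0, 0, 16], [0, 0, 24], [0, 0, 32], [0, 0, 40], [0, 0, 48], [0, 0, 55], [0, 0, 55]], claw=[1, 1, 1, 1, 1, 1, 1, 1])

```text
time_s: 9.85
position: [0.4673, 0.0072, 0.0949]
orientation: [0.256, -0.396, 0.881, -0.038]
ft_force: [0.2, 4.2, 3.8]
gripper_width: 0.0137
```

```bash
cat >> h.py <<'E'
def rep():
    D=dial();s=read_state()
    print("pos",(D.T@(s["position"]-O)).round(4),"ang",(tgt(np.pi).inv()*Rq(s["orientation"])).as_rotvec().round(3),s["gripper_width"].round(4),s["time_s"],"F",(D.T@s["ft_force"]).round(1),"T",(D.T@s["torque"]).round(2),s["q"].round(2))
E
python3 - <<'E'
from h import *
rep()
f=cam("wrist");cv2.imwrite("pics/w8.png",f["pixels"][:,:,::-1])
E
```

```text
Traceback (most recent call last):
  File "h.py", line 26, in rep
    print("pos",(D.T@(s["position"]-O)).round(4),"ang",(tgt(np.pi).inv()*Rq(s["orientation"])).as_rotvec().round(3),s["gripper_width"].round(4),s["time_s"],"F",(D.T@s["ft_force"]).round(1),"T",(D.T@s["torque"]).round(2),s["q"].round(2))
                                                                                                                    ^^^^^^^^^^^^^^^^^^^^^^^^
AttributeError: 'float' object has no attribute 'round'
```

```bash
sed -i 's/s\["gripper_width"\].round(4)/round(s["gripper_width"],4)/' h.py
python3 - <<'E'
from h import *
rep()
f=cam("wrist");cv2.imwrite("pics/w8.png",f["pixels"][:,:,::-1])
E
```

```text
pos [0.0002 0.0012 0.0229] ang [-0.000e+00 -1.000e-03  1.001e+00] 0.0137 9.85 F [3.1 4.  2.6] T [ 0.68 -0.31 -0.09] [-0.42  0.32  2.09  0.82  0.45  1.18]
```

View pics/w8.png

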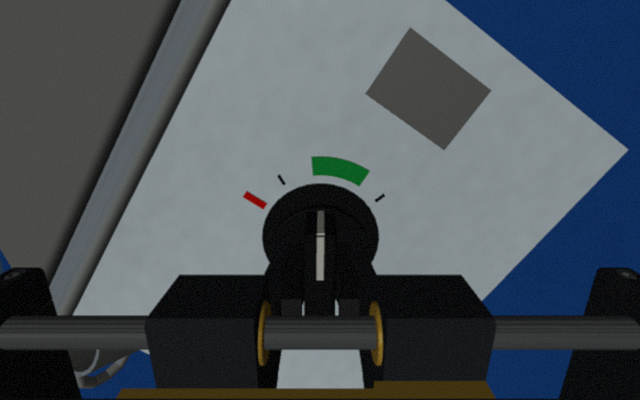

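The knob turned with the jaws, to about 1.00 rad, just inside the green band, and is still out. First push test.

>>> send_rows(slide=[[0, 0, 0.003], [0, 0, 0.006], [0, 0, 0.0075], [0, 0, 0.0075]], turn=[[0, 0, 0], [0, 0, 0], [0, 0, 0], [0, 0, 0]], claw=[1, 1, 1, 1])

```text
time_s: 10.4
position: [0.4702, 0.0084, 0.0888]
orientation: [0.256, -0.396, 0.881, -0.038]
ft_force: [-13.9, 2.4, 23.5]
gripper_width: 0.0138
```

```bash
python3 -c "
from h import *
rep()"
```

```text
pos [-0.0001  0.0015  0.0161] ang [ 0.    -0.001  1.   ] 0.0138 10.4 F [ 0.7  6.1 26.7] T [ 0.96 -0.04 -0.14] [-0.42  0.34  2.09  0.85  0.44  1.15]
```

Blocked with 27 N at z 16 mm, so there is no catch here and the jaws slipped about 2 mm on the bar. Lift, step on by 7°, and push less hard.

>>> send_rows(slide=[[0, 0, -0.003], [0, 0, -0.005], [0, 0, -0.005], [0, 0, -0.005], [0, 0, -0.002], [0, 0, 0.0], [0, 0, 0.0005], [0, 0, 0.0005]], turn=[[0, 0, 0], [0, 0, 0], [0, 0, 5], [0, 0, 7], [0, 0, 7], [0, 0, 7], [0, 0, 7], [0, 0, 7]], claw=[1, 1, 1, 1, 1, 1, 1, 1])

```text
time_s: 11.4
position: [0.4705, 0.0085, 0.0886]
orientation: [0.258, -0.342, 0.903, -0.022]
ft_force: [-14.5, 3.6, 25.4]
gripper_width: 0.0136
```

```bash
python3 -c "
from h import *
rep()"
```

```text
pos [-0.0001  0.0016  0.0157] ang [ 0.000e+00 -1.000e-03  1.122e+00] 0.0136 11.4 F [ 1.5  7.4 28.5] T [ 1.04 -0.13 -0.07] [-0.41  0.34  2.09  0.85  0.44  1.27]
```

>>> send_rows(slide=[[0, 0, -0.003], [0, 0, -0.0055], [0, 0, -0.0055], [0, 0, -0.0055], [0, 0, -0.0055]], turn=[[0, 0, 0], [0, 0, 0], [0, 0, 5], [0, 0, 7], [0, 0, 7]], claw=[1, 1, 1, 1, 1])

```text
time_s: 12.02
position: [0.4686, 0.0075, 0.0926]
orientation: [0.259, -0.286, 0.923, -0.006]
ft_force: [1.4, 6.1, 4.7]
gripper_width: 0.0133
```

```bash
python3 - <<'E'
from h import *
rep()
f=cam("wrist");cv2.imwrite("pics/w9.png",f["pixels"][:,:,::-1])
f=cam("side");cv2.imwrite("pics/s9.png",cv2.resize(f["pixels"][190:260,310:400,::-1],None,fx=7,fy=7,interpolation=cv2.INTER_CUBIC))
E
```

```text
pos [0.0002 0.0012 0.0202] ang [-1.000e-03 -1.000e-03  1.245e+00] 0.0133 12.025 F [5.  5.5 2.6] T [ 1.19 -0.58 -0.04] [-0.42  0.32  2.09  0.83  0.45  1.41]
```

View pics/w9.png

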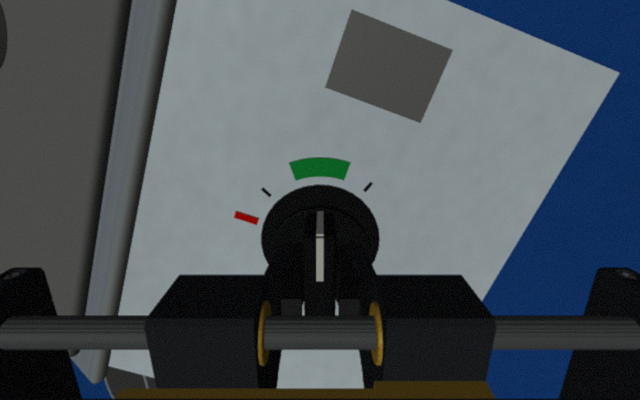

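View pics/s9.png

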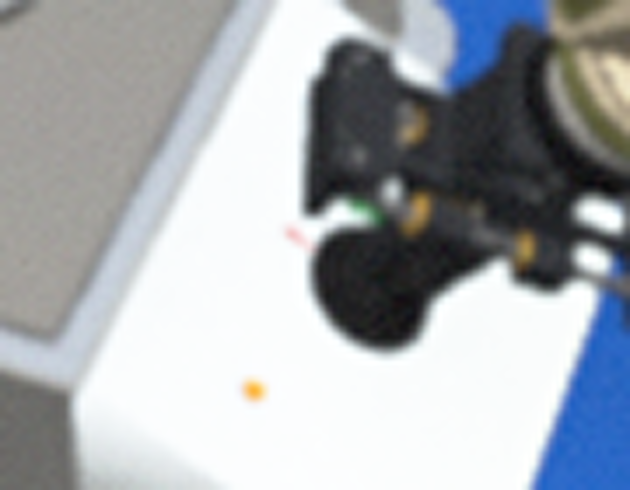

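The pointer is still aligned with the jaws, mid-band (about 1.24 rad). Push again.

>>> send_rows(slide=[[0, 0, 0.003], [0, 0, 0.005], [0, 0, 0.0055], [0, 0, 0.0055]], turn=[[0, 0, 0], [0, 0, 0], [0, 0, 0], [0, 0, 0]], claw=[1, 1, 1, 1])

```text
time_s: 12.62
position: [0.4705, 0.0086, 0.0886]
orientation: [0.259, -0.286, 0.922, -0.006]
ft_force: [-14.3, 4.4, 24.4]
gripper_width: 0.014
```

```bash
python3 -c "
from h import *
rep()"
```

```text
pos [0.     0.0016 0.0157] ang [ 0.000e+00 -1.000e-03  1.244e+00] 0.014 12.625 F [ 1.3  8.1 27.4] T [ 1.16 -0.29 -0.04] [-0.41  0.34  2.09  0.85  0.44  1.39]
```

Blocked. Next, 1.365.

>>> send_rows(slide=[[0, 0, -0.003], [0, 0, -0.0055], [0, 0, -0.0055], [0, 0, -0.0055], [0, 0, -0.002], [0, 0, -0.0005], [0, 0, 0], [0, 0, 0]], turn=[[0, 0, 0], [0, 0, 0], [0, 0, 5], [0, 0, 7], [0, 0, 7], [0, 0, 7], [0, 0, 7], [0, 0, 7]], claw=[1, 1, 1, 1, 1, 1, 1, 1])

```text
time_s: 13.62
position: [0.4713, 0.0083, 0.0878]
orientation: [0.259, -0.229, 0.938, 0.01]
ft_force: [2.6, 6.3, 3.7]
gripper_width: 0.0136
```

```bash
python3 -c "
from h import *
rep()"
```

```text
pos [0.0002 0.0012 0.0146] ang [-1.000e-03 -1.000e-03  1.367e+00] 0.0136 13.625 F [5.5 5.4 1.1] T [ 1.16 -0.6  -0.05] [-0.41  0.34  2.09  0.85  0.44  1.51]
```

Force is only about 1 N at z 14.6 mm, so the knob has dropped into the catch. Push it home.

>>> send_rows(slide=[[0, 0, 0.002], [0, 0, 0.004], [0, 0, 0.0055], [0, 0, 0.0065], [0, 0, 0.0065]], turn=[[0, 0, 0], [0, 0, 0], [0, 0, 0], [0, 0, 0], [0, 0, 0]], claw=[1, 1, 1, 1, 1])

```text
time_s: 14.25
position: [0.474, 0.0087, 0.0835]
orientation: [0.26, -0.229, 0.938, 0.009]
ft_force: [-17.4, -1.3, 32.1]
gripper_width: 0.0137
```

```bash
python3 - <<'E'
from h import *
rep()
f=cam("wrist");cv2.imwrite("pics/w10.png",f["pixels"][:,:,::-1])
E
```

```text
pos [0.0004 0.0009 0.0096] ang [ 0.002 -0.     1.366] 0.0137 14.25 F [ 1.2  3.4 36.3] T [ 0.72  0.03 -0.12] [-0.41  0.35  2.09  0.88  0.42  1.49]
```

View pics/w10.png

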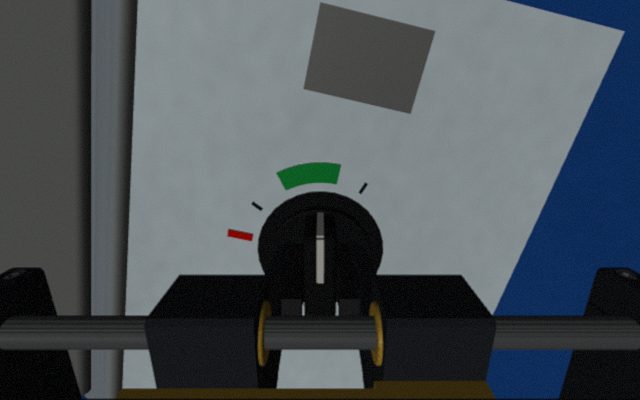

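It stopped hard at 36 N, 9.6 mm up, which is the expected home height. Relax the push, open, and back off.

>>> send_rows(slide=[[0, 0, -0.0005], [0, 0, -0.0005], [0, 0, -0.0005], [0, 0, -0.0005], [0, 0, -0.0005]], turn=[[0, 0, 0], [0, 0, 0], [0, 0, 0], [0, 0, 0], [0, 0, 0]], claw=[0.8, 0.5, 0.5, 0.5, 0.5])

```text
time_s: 14.92
position: [0.474, 0.0087, 0.0825]
orientation: [0.259, -0.228, 0.939, 0.009]
ft_force: [1.1, -0.4, -1.3]
gripper_width: 0.0444
```

>>> send_rows(slide=[[0, 0, -0.01], [0, 0, -0.03], [0, 0, -0.06], [0, 0, -0.07], [0, 0, -0.07], [0, 0, -0.07]], turn=[[0, 0, 0], [0, 0, 0], [0, 0, 0], [0, 0, 0], [0, 0, 0], [0, 0, 0]], claw=[0.5, 0.5, 0.5, 0.5, 0.5, 0.5])

```text
time_s: 15.68
position: [0.4404, -0.0007, 0.1426]
orientation: [0.258, -0.228, 0.939, 0.01]
ft_force: [0.6, 0.7, -0.2]
gripper_width: 0.0441
```

```bash
python3 - <<'E'
from h import *
rep()
f=cam("wrist");cv2.imwrite("pics/w11.png",f["pixels"][:,:,::-1]);W=P(f);D=dial()
cv2.imwrite("pics/w11z.png",cv2.resize(f["pixels"][140:290,240:400,::-1],None,fx=5,fy=4,interpolation=cv2.INTER_CUBIC))
f=cam("side");cv2.imwrite("pics/s11.png",cv2.resize(f["pixels"][190:260,310:400,::-1],None,fx=7,fy=7,interpolation=cv2.INTER_CUBIC))
for a in (1.3,1.37,1.45):
  for p in (0,.006):
    X=[[.024*np.cos(a),-.024*np.sin(a),.035+p],[-.024*np.cos(a),.024*np.sin(a),.035+p]]
    print(a,p,[((proj(W,O+D@np.array(x))-[240,140])*[5,4]).round(0) for x in X])
E
```

```text
pos [-0.0002  0.0009  0.0782] ang [-1.000e-03 -0.000e+00  1.369e+00] 0.0441 15.675 F [ 0.6  0.5 -0.6] T [ 0.1   0.22 -0.01] [-0.48  0.17  2.08  0.65  0.6   1.69]
1.3 0 [array([381., 195.]), array([407., 478.])]
1.3 0.006 [array([380., 206.]), array([408., 497.])]
1.37 0 [array([395., 194.]), array([395., 478.])]
1.37 0.006 [array([395., 206.]), array([394., 497.])]
1.45 0 [array([411., 195.]), array([380., 478.])]
1.45 0.006 [array([411., 207.]), array([379., 497.])]
```

View pics/w11z.png

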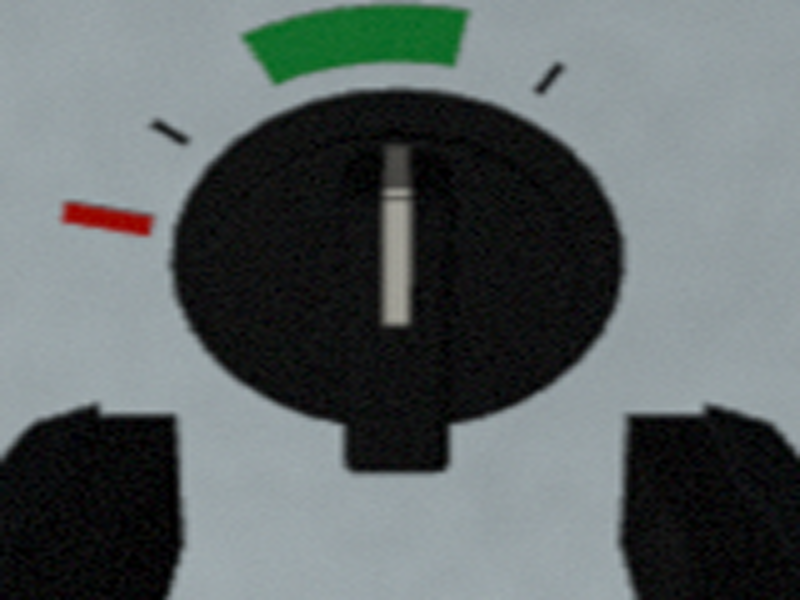

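View pics/s11.png

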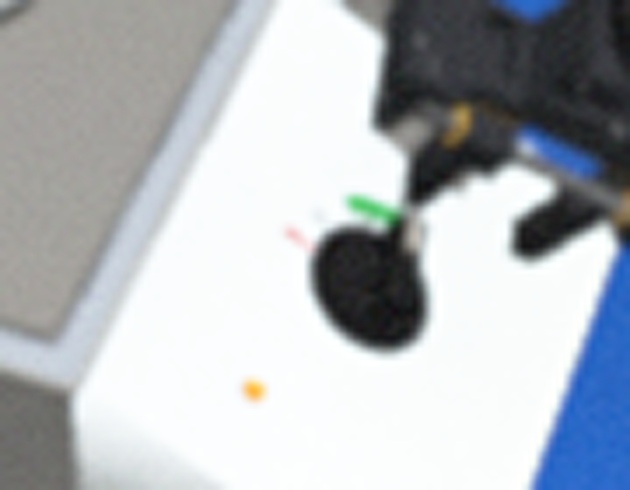

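The bar ends are at crop rows 190 and 470. The model gives 194/478 for home and 206/497 for 6 mm out, so the knob is home at about 1.37 rad and the jaws are clear. One last scene look, then hand in.

```bash
python3 - <<'E'
from h import *
f=cam("scene");a=cv2.imread("pics/scene0.png");b=f["pixels"][:,:,::-1];cv2.imwrite("pics/sc12.png",b)
f=cam("side");b2=f["pixels"][:,:,::-1];a2=cv2.imread("pics/side0.png")
for n,A,B,(x0,x1,y0,y1) in [("candle",a,b,(252,290,190,252)),("bowl",a,b,(335,378,170,200)),("napkin",a,b,(115,170,240,290)),("mill",a,b,(420,442,125,170)),("creamer",a2,b2,(280,312,262,302))]:
    print(n,np.abs(A[y0:y1,x0:x1].astype(int)-B[y0:y1,x0:x1]).mean().round(1))
E
```

```text
candle 1.5
bowl 1.6
napkin 1.8
mill 1.7
creamer 2.6
```

View pics/sc12.png

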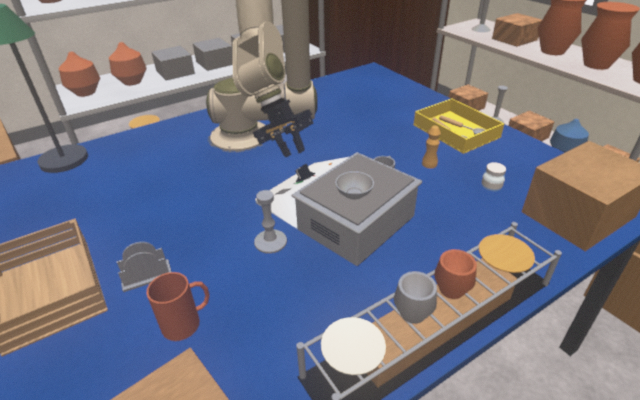

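All the pieces are where they started (candlestick (269,240), bowl (355,185), mill (431,150)), and the gripper is clear of the knob.

```bash
python3 -c "
from workcell import order
print(order.hand_in())"
```

```text
the job is handed in; nothing more can be done
None
```

I set the timer and handed the job in at about 16 s. I pulled the knob out about 11.7 mm at the off mark and turned it clockwise into the green band. I then tested for the catch at 1.00, 1.12, 1.24 and 1.37 rad, and the knob dropped in at 1.37 and was pushed home.

- **Knob home:** it stopped hard with about 36 N of push, within 0.5 mm of the expected home height. After release, the wrist picture matched the model for fully home at about 1.37 rad. I did not press it again from above as a second check.
- **Surroundings:** the gripper was open and clear of the knob, and wrist force was near zero. The silver pieces and the pepper mill look unmoved in before-and-after pictures.
- **What went wrong on the way:**
  - The first grasp ran into joint 6's limit, so I regrasped turned half round.
  - The jaws slipped about 2 mm on the bar at the first push test.
  - My first dial estimate from the fixed cameras was about 5 mm off sideways, and I corrected it with the wrist camera.

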